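Clamp the red-sealed jar

ROBOT

A 7-joint arm with a two-finger parallel gripper is mounted at the origin on the work surface. World frame = base frame: x ahead of the robot, y to its left, z up, the work surface at z = 0. Lengths are in m, angles in rad, forces in N, time in s.
With the tool pointing down it reaches from about 0.425 to 0.95 m from the base axis. Payload 4.7 kg.
Tool frame: the origin (TCP) lies between the finger pads; the fingertips stand 25 mm ahead of it and the grasp point (between the pads) lies 6 mm ahead of it; x points along the fingers, z is the direction in which the jaws open and shut, and the axes are right-handed (so a half turn about x gives the same grasp; the last joint's range is limited). The gripper opens to 85 mm and grips with 20 to 120 N. Pads are 22 mm wide; open, the fingers measure 114 mm over their backs; the gripper's body (76 mm by 85 mm) begins 54 mm behind the grasp point. The pads swing forward as they close: fully open they stand 13 mm farther back than shut.
Start: joints at [1.128, 0.469, -0.049, 1.532, 0.024, 1.141, -0.082], TCP at [0.271, -0.618, 0.256] pointing down, gripper open.
Joint ranges: [-2.59, 2.59], [-0.33, 1.99], [-1.39, 1.29], [0.1, 2.45], [-1.04, 4.18], [0.21, 1.99], [-2.66, 2.66]. Speed limits (rad/s): [2.57, 2.57, 3.14, 3.14, 3.14, 3.14, 3.14].

INTERFACE

Orientations are given as a 3x3 rotation matrix whose columns are the frame's x, y, z axes.
In Python, from rig import * gives the robot as it stands. Calls block until the motion is done:
- movep(position, orientation): joint-space move of the TCP to a pose.
- move_l(position, attitude=None, feed=0.15, until_force=None): straight line of the TCP; attitude=None keeps the orientation; feed is the mean speed in m/s. With until_force (N) it stops when the force on the tool has changed by that much, and returns True; else False.
- move_joints(angles): joint-space move.
- command_gripper(opening, newtons=None): finger opening in m; newtons is the grip in N (None keeps the last); returns when the fingers have stopped.
- sleep(seconds).
- inverse_kinematics(position, orientation): joint angles nearest the present ones, or None.
- sense(): the state.
- camera(name): name is "scene" or "top" or "wrist"; returns (picture, depth): 480x640x3 uint8, red, green, blue; 480x640 float32, m along the optical axis (not along the pixel's ray), 0 where there is no reading.
- camera_params(name): a dict with "K" (3x3 intrinsics, pixels), "position" and "rotation" of the camera in the world; the wrist camera has in their place "tool_from_camera" (4x4, takes a point from camera to tool coordinates, whose origin is the TCP and whose axes are the tool frame's). Camera axes: x right, y down, z forward; pixel columns grow to the right and rows downward; lengths in m; the calibration is good to about 2 mm. A picture is of the moment at which its call begins: read the wrist's pose just before it. camera_params takes no time and is no camera call.
A pose or a line that the arm cannot do raises Unreachable and nothing moves.
- finish_job(): hands the job in, once; it reports no verdict.
The state is a dict: "time_s": time; "joint_pos": joint angles; "qd": joint speeds; "joint_efforts": joint torques, N m; "position": TCP position; "tcp_rot": TCP orientation; "wrist_force": force on the tool from outside, world axes, zero at the start; "ft_torque": the same for the moment, N m; "finger_gap": finger opening in m.
Only numpy, scipy, OpenCV 4.12 (cv2) and the standard library are available. Lean on these libraries where they do the work, as an engineer would, in place of code of your own. Each camera call takes 0.05 s, during which the arm holds its last target. There are 200 camera calls.

TASK

Close the jar with the red seal: press its lid fully down, then swing its wire clasp by the red roller up and over the lid until it drops past centre and stays clamped. Leave the blue-sealed jar's clasp as it is, and let go of everything at the end.

Things in the scene. Friction and masses are not known exactly. Their poses are not given: they have to be found in the camera images.
- redjar: Clip-top jar to close: clear glass, 112 mm wide, red seal, red clasp roller, fixed in a 136 mm square teak stand. Origin: centre of stand's underside; z up, -x its front (faces robot), y along the clasp's pivot axis, which passes (0,0,136 mm). White domed lid, 86 mm wide, hinged at rear (52,0,156 mm); shut, its crown is at (0,0,174 mm), its surface at (-18,0,171 mm).
- redjar_lid (a joint): Its lid hinge, rad: 0 fully shut, growing as the lid's front edge rises, to 1.0. Starts at 0.2 to 0.4; hinge friction holds it wherever it is left. A light downward push (about 2 N, more at first touch) on the front half of the dome shuts it: pressing straight down at (-18, 0) in the jar's frame works from every start.
- redjar_clasp (a joint): Its wire clasp, rad: 0 open (start, at stop), 1.05 upright, 1.57 clamped (stop, 30 deg past upright). U of wire, sides at y = +-54 mm; red roller 18 mm thick, 44 mm long, along y, centre at x = 66 sin(q-1.047), z = 136 + 66 cos(q-1.047) mm in the jar's frame. Heavy: before upright it falls back open (2 N), beyond it drops shut. Push it along its arc from the front with a finger pointing down.
- bluejar_clasp (a joint): Clasp of the other jar, of the same shape and size but with a blue seal and blue roller, its lid also raised. rad: 0 is open, where it starts and must stay; 1.57 would be clamped.

How it is judged:
By the outcome, as a careful person would: the job done as asked, in the order asked, and still so for the second after the job is handed in, with the robot touching nothing.
It also fails if it takes over 42 s, if anything falls off the work surface, if the arm or the gripper's body presses on something with over 40 N, if the wrist force passes 120 N, or if a joint passes its speed limit or range.

## Working session

There is one attempt and no reset: what is moved stays moved. The work goes in short steps, each a Python script; the robot and the scene stay as the last script left them, time stands still between calls to the robot, and variables do not carry over. Pictures are saved under pics/ and viewed, about 8 in all and at most 12, crops included, and the job is handed in when it is done.

```bash
mkdir -p pics; ls
python3 - <<'E'
from rig import *
import cv2,numpy as np
for n in("scene","top"):
    p,d=camera(n); cv2.imwrite(f"pics/{n}1.png",p[:,:,::-1]); np.savez(f"pics/{n}1.npz",p=p,d=d)
    c=camera_params(n); print(n,c)
s=sense();print(s)
E
```

```text
pics
scene {'K': array([[565.55988243,   0.        , 320.20140372],
       [  0.        , 565.55988243, 237.96016053],
       [  0.        ,   0.        ,   1.        ]]), 'position': array([ 1.08679356, -0.18652127,  0.83613416]), 'rotation': array([[ 0.34980252,  0.7484506 , -0.5634358 ],
       [ 0.93673313, -0.28779068,  0.19926759],
       [-0.01300962, -0.59749328, -0.80176837]])}
top {'K': array([[452.05265027,   0.        , 319.38430231],
       [  0.        , 452.05265027, 235.83341943],
       [  0.        ,   0.        ,   1.        ]]), 'position': array([ 0.48092258, -0.01613739,  0.80102321]), 'rotation': array([[ 0.02474242, -0.98917515,  0.14463864],
       [-0.99962644, -0.02280018,  0.0150707 ],
       [-0.01160977, -0.14495749, -0.98936977]])}
{'time_s': 0.1, 'joint_pos': array([ 1.12808778,  0.46937802, -0.04856838,  1.53360471,  0.02410546,
        1.14098345, -0.08225998]), 'qd': array([-1.17016885e-03, -2.40252998e-03,  1.90294002e-03, -1.41505455e-03,
       -7.42316833e-05, -1.44236091e-03,  1.07609249e-03]), 'joint_efforts': array([ 1.09315995e-03, -5.11515391e+01, -4.68647538e-02, -2.38390464e+01,
        1.08277958e-02,  4.34552654e-03, -4.72698480e-05]), 'position': array([ 0.27121802, -0.61757956,  0.25534181]), 'tcp_rot': array([[-7.91018401e-04,  9.15576608e-01,  4.02142821e-01],
       [ 1.60338693e-03,  4.02143592e-01, -9.15575208e-01],
       [-9.99998402e-01, -7.94462932e-05, -1.78612655e-03]]), 'wrist_force': array([-0.61925468,  0.41451621, -0.37709719]), 'ft_torque': array([0.04594267, 0.03252133, 0.00756899]), 'finger_gap': 0.08558579907407113}
```

View pics/scene1.png

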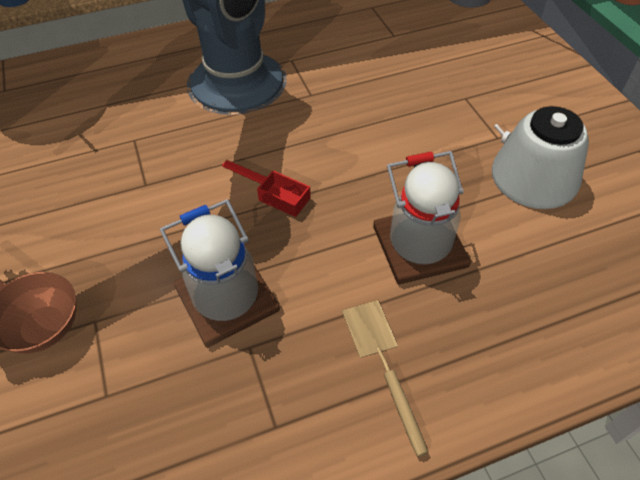

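View pics/top1.png

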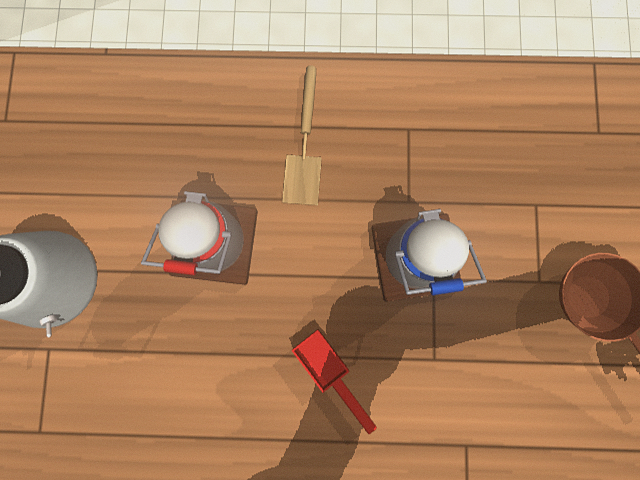

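The top view shows the red jar at left (lid ~(190,230), roller ~(180,267), red scoop is a decoy at (320,360)). The blue jar is at the right (roller (447,287)). Next I'll fit the roller and stand from the depth of both views.

```bash
cat > h.py <<'E'
import numpy as np,cv2
def cloud(d,K,R,t):
    v,u=np.mgrid[:480,:640]
    P=np.stack([(u-K[0,2])/K[0,0]*d,(v-K[1,2])/K[1,1]*d,d],-1)
    return P@R.T+t
E
python3 - <<'E'
from rig import *
from h import *
allst=[]
for n,box in(("scene",(360,140,480,300)),("top",(130,180,265,300))):
    z=np.load(f"pics/{n}1.npz");c=camera_params(n);W=cloud(z['d'],c['K'],c['rotation'],c['position'])
    p=z['p'].astype(int);m=np.zeros((480,640),bool);x0,y0,x1,y1=box;m[y0:y1,x0:x1]=1;m&=z['d']>0
    red=m&(p[...,0]>120)&(p[...,1]<60)&(p[...,2]<60)
    q=W[red];rr=q[(q[:,2]>.155)]
    # roller: cluster by front (low x)
    r=rr[rr[:,0]<rr[:,0].min()+.03]
    mu=r.mean(0);e=np.linalg.svd(r-mu)[2][0];s=(r-mu)@e
    print(n,"roller",len(r),mu,e,s.min(),s.max(),r.max(0),"redz",np.percentile(q[:,2],[0,10,50,90,100]))
    ring=q[q[:,2]<.155];print(" ring",len(ring),ring.min(0) if len(ring) else 0,ring.max(0) if len(ring) else 0)
    wh=m&(p.min(-1)>150)&(W[...,2]>.16);l=W[wh];print(" lid",len(l),l.mean(0),l.max(0),l.min(0))
    st=m&(W[...,2]>.008)&(W[...,2]<.06)&(p.sum(-1)<230)
    g=W[st];zt=np.median(g[:,2]);g=g[abs(g[:,2]-zt)<.004];print(" stand z",zt,len(g))
    print(g.min(0),g.max(0)); allst.append(g)
g=np.vstack(allst)[:,:2].astype(np.float32)
b=cv2.minAreaRect(g*1000);print(b)
print(cv2.boxPoints(b))
for a in allst: print(cv2.minAreaRect(a[:,:2].astype(np.float32)*1000))
E
```

```text
scene roller 192 [0.52879299 0.18595152 0.17616452] [0.14130226 0.98994844 0.00597979] -0.020897809965470908 0.022106314179691146 [0.53554708 0.20788275 0.18171723] redz [0.13398762 0.13723602 0.17289326 0.17842681 0.18171723]
 ring 154 [0.55086981 0.13576014 0.13398762] [0.62214111 0.16138854 0.14446924]
 lid 1731 [0.58882126 0.17291199 0.17853424] [0.63548384 0.2400468  0.19184717] [0.52081719 0.1321999  0.16000416]
 stand z 0.022185731233557715 1680
[0.51199075 0.10954126 0.01820026] [0.65588107 0.24661013 0.02614896]
top roller 97 [0.52424417 0.19041596 0.17428682] [-0.13525462 -0.98992274 -0.04194228] -0.0180590782147605 0.024725408266835204 [0.53382504 0.20888565 0.17824769] redz [0.02143615 0.13895119 0.17417708 0.17712356 0.17824769]
 ring 13 [0.52303034 0.16380103 0.02143615] [0.5422302  0.25038223 0.13902012]
 lid 2479 [0.57237058 0.17661736 0.18015767] [0.63206716 0.24267241 0.19161016] [0.51859098 0.13143909 0.16004686]
 stand z 0.019643172636384376 216
[0.50976729 0.10901477 0.0157565 ] [0.63898425 0.2543494  0.02363662]
((582.7744140625, 182.0985870361328), (136.48602294921875, 137.09642028808594), 84.95118713378906)
[[508.4865  120.1529 ]
 [645.05096 108.08781]
 [657.0623  244.04428]
 [520.49786 256.10938]]
((583.9812622070312, 182.39125061035156), (136.26657104492188, 135.1019744873047), 84.62686157226562)
((579.7962646484375, 181.59906005859375), (134.72607421875, 131.11509704589844), 84.77033233642578)
```

Stand fit: centre (0.583, 0.182), jar y-axis (0.088, 0.996), so yaw is about -5°. The measured roller agrees (predicted (0.526, 0.187)). Next I'll move above the jar and press the lid.

```bash
cat >> h.py <<'E'
C=np.array([.583,.182]);ey=np.array([.0880,.9961,0]);ex=np.array([.9961,-.0880,0])
X=np.array([0,0,-1.]);Z=-ey;R=np.stack([X,np.cross(Z,X),Z],1)
def tip(x,z,y=0.):  # jar-frame fingertip (m) -> TCP world
    p=x*ex+y*ey; return np.array([C[0]+p[0],C[1]+p[1],z+.025])
E
python3 - <<'E'
from rig import *
from h import *
s=sense();p=s['position'].copy();p[2]=.38
move_l(p,feed=.25)
command_gripper(0.0,30)
movep(tip(-.018,.30),R)
s=sense();print(s['time_s'],s['position'],s['finger_gap'],s['wrist_force'])
move_l(tip(-.018,.225),feed=.1)
for i in range(8):
    h=move_l(tip(-.018,.166),feed=.04,until_force=8)
    s=sense();print(h,s['time_s'],s['position'][2]-.025,s['wrist_force'])
    if not h or s['position'][2]-.025<.1735: break
p,d=camera("scene");cv2.imwrite("pics/scene2.png",cv2.resize(p[80:320,320:560,::-1],(600,600)))
E
```

```text
4.5083 [0.56553397 0.18264531 0.32488936] -0.0005251387911445093 [ 0.52273156 -0.02244093  0.52162863]
True 6.6167 0.17221224256052842 [-1.15352535 -2.01279008  6.43778631]
```

View pics/scene2.png

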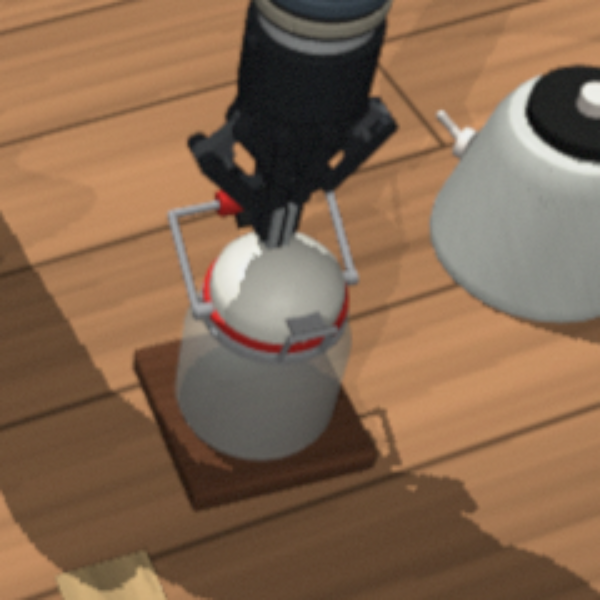

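The lid looks closed in the picture, with the finger on its front half and the tip at z=0.172. I'll push a little more to be certain, then retract, go in front of the roller and check before swinging.

Run:
```python
from rig import *
from h import *
h=move_l(tip(-.018,.164),feed=.02,until_force=14)
s=sense();print(h,s['time_s'],s['position'][2]-.025,s['wrist_force'])
move_l(tip(-.018,.235),feed=.15)
p,d=camera("scene");c=camera_params("scene");W=cloud(d,c['K'],c['rotation'],c['position'])
L=((W-np.r_[C,0])@np.stack([ex,ey,[0,0,1]],1))
for x in(-.03,-.018,0,.018):
    m=(abs(L[...,0]-x)<.003)&(abs(L[...,1])<.004)&(L[...,2]>.12)&(L[...,2]<.22);print(x,np.median(L[m][:,2]) if m.any() else None)
move_l(tip(-.088,.235),feed=.2)
h=move_l(tip(-.088,.157),feed=.12,until_force=6)
s=sense();print(h,s['time_s'],s['position'],s['wrist_force'])
a,_=camera("top")
cv2.imwrite("pics/b2.png",np.hstack([cv2.resize(p[110:270,350:510,::-1],(400,400)),cv2.resize(a[170:330,110:270,::-1],(400,400))]))
```

```text
True 6.9 0.1721788900012389 [-0.98035083 -1.27438578  6.92403756]
-0.03 0.16651457991112417
-0.018 0.1720973313056915
0 0.1736939787062553
0.018 0.17092369121324658
False 8.825 [0.49586294 0.19016722 0.18246846] [0.056278   0.99705268 0.27027482]
```

View pics/b2.png

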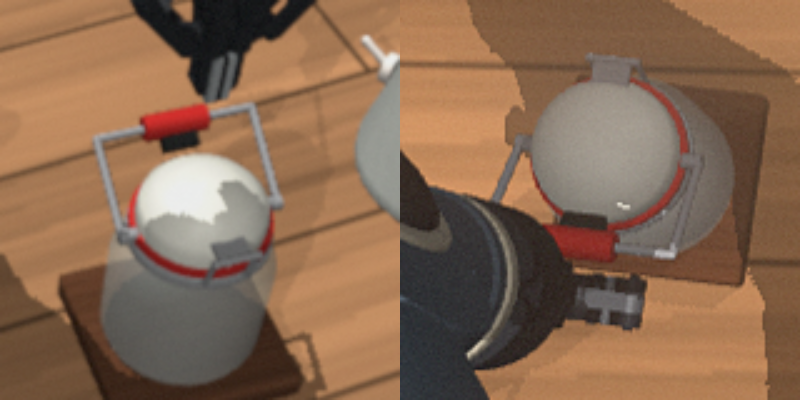

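The lid is shut: depth reads 0.172 at x=-18 mm and 0.174 at the crown, as specified. The finger stands clear in front of the roller. Now I'll swing the clasp along its arc.

Run:
```python
from rig import *
from h import *
def pose(q,off=.020):
    a=q-1.047; return tip(.066*np.sin(a)-off,.136+.066*np.cos(a)-.012)
move_l(pose(0,.024),feed=.08,until_force=10)
for q in np.arange(.1,1.46,.15):
    h=move_l(pose(q),feed=.06,until_force=20)
    s=sense();print(round(q,2),h,round(s['time_s'],2),s['wrist_force'].round(1))
    if h: break
p,d=camera("scene")
cv2.imwrite("pics/c1.png",cv2.resize(p[80:280,330:530,::-1],(600,600)))
```

```text
0.1 False 9.43 [-8.4 -0.4  3.5]
0.25 False 9.75 [-11.6  -1.6   7.2]
0.4 False 10.07 [-8.9 -0.6  6.6]
0.55 False 10.38 [-1.3  1.6  0.5]
0.7 False 10.7 [-1.   0.2  0.8]
0.85 False 11.02 [-0.8 -0.2  0.1]
1.0 False 11.33 [ 0.5 -1.   0.3]
1.15 False 11.65 [-0.7 -0.1 -0. ]
1.3 False 11.97 [ 0.5 -0.   0.9]
1.45 False 12.28 [ 0.  -0.2 -0.3]
```

View pics/c1.png

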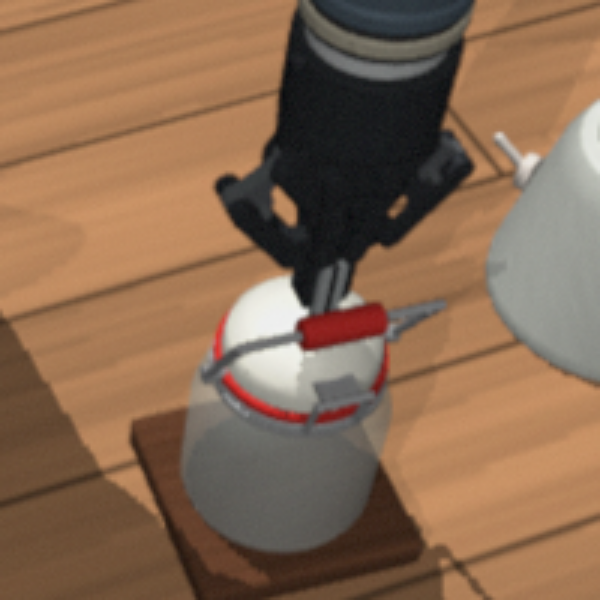

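The roller now lies on the rear side of the dome, past centre (≈(343,325) in the crop). I'll retreat and check.

Run:
```python
from rig import *
from h import *
s=sense();p=s['position'].copy()
p-=.008*ex; move_l(p,feed=.08)
p[2]=.36; move_l(p,feed=.2)
p=p-.10*ex; move_l(p,feed=.2)
sleep(.5)
a,d=camera("scene");c=camera_params("scene");W=cloud(d,c['K'],c['rotation'],c['position'])
L=((W-np.r_[C,0])@np.stack([ex,ey,[0,0,1]],1))
i=a.astype(int);m=(i[...,0]>110)&(i[...,1]<60)&(i[...,2]<60)&(L[...,2]>.165)&(np.hypot(L[...,0],L[...,1])<.1)
print("roller jar frame",m.sum(),L[m].mean(0),L[m].max(0))
for x in(-.03,-.018,0):
    k=(abs(L[...,0]-x)<.003)&(abs(L[...,1])<.004)&(L[...,2]>.12)&(L[...,2]<.22);print(x,np.median(L[k][:,2]) if k.any() else None)
s=sense();print(s['time_s'],s['position'],s['wrist_force'])
cv2.imwrite("pics/d1.png",cv2.resize(a[80:380,130:530,::-1],(800,600)))
```

```text
roller jar frame 240 [ 0.03651593 -0.00081557  0.19969783] [0.04182576 0.02084512 0.20470475]
-0.03 0.16640599932214117
-0.018 0.17168743773284756
0 0.17397081647556234
14.6833 [0.48140145 0.190983   0.35996477] [-0.21961018 -0.34855274  0.54598815]
```

View pics/d1.png

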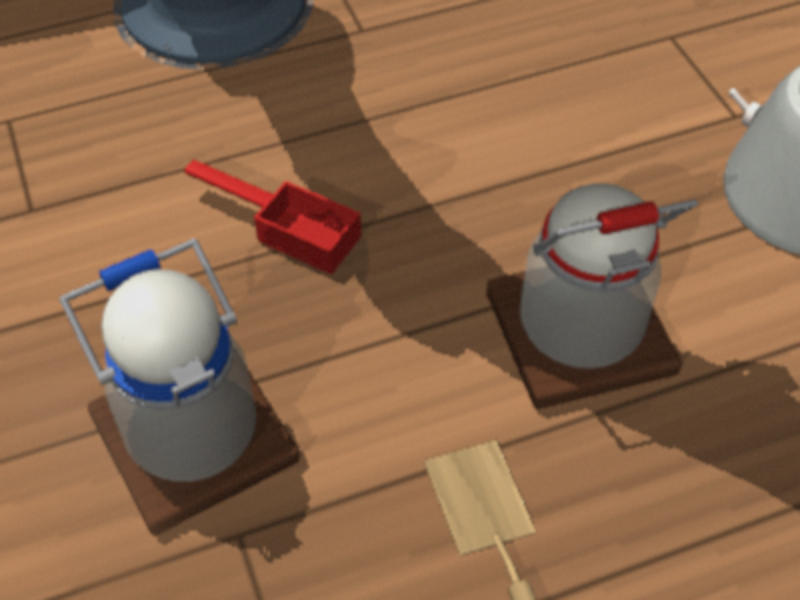

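The red clasp is clamped over the shut lid (roller at (628,217)), the blue clasp is still open (roller at (130,270)), and the arm is clear.

```bash
python3 -c "
from rig import *
finish_job()"
```

```text
the job is handed in; nothing more can be done
```

The red-sealed jar is closed and the job is handed in. I pressed its lid down with the closed fingers, then pushed the red roller along its arc until the clasp dropped past centre and clamped.

What the last checks showed, at 14.7 s on the robot's clock and just before handing in:
- **Lid:** fully shut. Its depth reads 174 mm at the crown and 171.7 mm at x = -18 mm, against 174 and 171 mm given for shut.
- **Red clasp:** clamped. The roller's visible surface is at about x = 37, z = 200 mm, which fits the clamped centre at (33, 193) mm.
- **Blue clasp:** looks still open in the last picture.
- **Robot:** raised and touching nothing, with under 1 N at the wrist. The highest wrist force I read was about 14 N, during the clasp push.

No check failed or disagreed. The hand-in itself gave no verdict.

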